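Turn a sample board in the emissivity binder

TASK

With the fingertips alone, turn the top board of the right-hand pile in the open ring binder (the board with the middle tab) over the rings, so that it lies flat on the left-hand pile. Once it is past upright, let it down gently instead of letting it drop or slap. Do not pinch or force the board, and leave everything else on the table where it is.

Things in the scene. Friction and masses are not known exactly. Their poses are not given: they have to be found in the camera images.
- binder: Black A5 ring binder lying open, heavy, does not move: cover 235 mm along the spine, 420 mm across, 3 mm thick. Origin: under the middle of the spine, on the table; x along the spine (away from the robot at yaw 0), y towards the left-hand pile, z up. Two steel rings, 25 mm radius, stand at x = -40 and +40 mm.
- ring_axis (a point): Middle of the rings' centre line, 33 mm above the table, which the board turns about; axes as binder. On each side (-y right, +y left) a pile of grey boards reaches 165 mm out, top 30 mm above the table. These boards are fixed and have 44 mm wide tabs only at x = -74 and +74 mm. By and under the middle tab, on either side, is only the cover, out to 210 mm.
- board (a joint): Angle of the board to turn, about the rings' centre line: 0 = flat on the right-hand pile, pi/2 = upright, pi = flat on the left-hand pile. It weighs about 0.13 kg, centre 90 mm from the axis; a slight drag (0.03 N m) lets it stand by itself only within about 15 degrees of upright; elsewhere it falls.
- tab (a point): Centre of the middle tab of the board to turn, 176 mm from the axis: a rigid grey plate 3 mm thick, 210 mm along the spine, from 17 to 165 mm out; its tab (44 mm along the spine) goes on to 187 mm. Flat on either side, the tab's underside is 28.5 mm above the cover with free space under it. Axes: x along the spine, -y outwards along the board, z its normal, up when on the right.
- lens_cap: Round black lens cap, 62 mm across, 14 mm high, on the table to the right of the binder, nearer the robot than the tab. To be left alone. Origin: centre of its underside.
- battery: Grey battery pack 74 x 44 x 24 mm on the table to the right of the binder, beyond the tab. To be left alone. Origin: centre of its underside.
- highlighter: White marker with a black cap, 100 x 23 x 14 mm, lying on the table well to the right of the binder. To be left alone. Origin: under its middle.
- meter: Multimeter lying on its back, 165 x 82 x 46 mm, left of the binder. To be left alone. Origin: centre of its underside.
- screwdriver: Screwdriver 190 mm long, lying left of the binder on the robot's side. To be left alone.
- tape_roll: Black roll of tape, 60 mm across, 19 mm high, beyond the binder. To be left alone. Origin: centre of its underside.

How it is judged:
By the outcome, as a careful person would: the job done as asked, in the order asked, and still so for the second after the job is handed in, with the robot touching nothing.
It also fails if it takes over 59 s, if anything falls off the work surface, if the arm or the gripper's body presses on something with over 40 N, if the wrist force passes 120 N, or if a joint passes its speed limit or range.

ROBOT

A 6-joint arm with a two-finger parallel gripper is mounted at the origin on the work surface. World frame = base frame: x ahead of the robot, y to its left, z up, the work surface at z = 0. Lengths are in m, angles in rad, forces in N, time in s.
With the tool pointing down it reaches from about 0.35 to 0.775 m from the base axis. Payload 5.5 kg.
Tool frame: the origin (TCP) lies at the very end of the fingers, on their centre line; the grasp point (between the pads) lies 19 mm behind it; x points along the fingers, z is the direction in which the jaws open and shut, and the axes are right-handed (so a half turn about x gives the same grasp; the last joint's range is limited). The gripper opens to 85 mm and grips with 20 to 120 N. Pads are 22 mm wide; open, the fingers measure 114 mm over their backs; the gripper's body (76 mm by 85 mm) begins 54 mm behind the grasp point. The pads swing forward as they close: fully open they stand 13 mm farther back than shut.
Start: joints at [-1.395, 0.313, 0.046, 1.304, 0, 1.431], TCP at [0.179, -0.547, 0.231] pointing down, gripper open.
Joint ranges: [-2.76, 2.76], [-0.86, 1.69], [-1.03, 1.26], [-2.2, 2.34], [-1.47, 1.5], [-3.14, 3.14]. Speed limits (rad/s): [2.57, 2.57, 3.14, 3.14, 3.14, 3.14].

INTERFACE

Orientations are given as a unit quaternion [x, y, z, w].
In Python, from cell import readout, capture, arm gives the robot as it stands.
- The arm moves only by the tool carry_out, never from a script. Its arguments are lists of equal length, an entry for each row: "travel": the shift along the tool's x, y, z in units of 40 cm (1.0 is 40 cm), a list of three; "twist": the turn, a rotation vector about the tool's x, y, z in units of pi/2 rad (1.0 is pi/2 rad), a list of three; "jaw": the opening, from -1 (shut) to 1 (fully open). In form: {"travel": [[tx, ty, tz], ...], "twist": [[wx, wy, wz], ...], "jaw": [jaw, ...]}. A call has 1 to 20 rows; each row is the pose to reach, as a shift and turn from the pose measured when the call began, along the tool's axes at that moment; what a row does not reach only later rows make up. A row lasts 1/12 s, in which the tool goes at most 41.7 mm and 7.16 degrees, less where a joint would pass 70% of its speed; a pose out of reach is approached as far as the arm can. A call with a number of a shift or a turn outside -1 to 1 is refused whole. A call with a gripper value outside its range is refused whole. The fingers move at their own pace and stop on an object; the grip force is fixed at half the most. Time passes only in rows, so rows that repeat a pose let the fingers close. It gives the time, the measured TCP pose, the force and the opening at its end, in the units of the state.
- readout.read_state(): the state, without advancing time (a new reading comes with each control period).
- capture(name): name is "scene" or "top" or "wrist"; returns a dict with "image" (400x640x3 uint8, red, green, blue), "mtx" (3x3 intrinsics, pixels), "eye" and "rotation" of the camera in the world. Camera axes: x right, y down, z forward; pixel columns grow to the right and rows downward; lengths in m; the calibration is good to about 2 mm. The wrist camera is an equidistant fisheye: a pixel r from the principal point sees the ray r / f radians off the axis. A picture is of the moment at which its call begins. There is no depth.
- arm.job_done(): hands the job in, once; it reports no verdict.
The state is a dict: "clock": time; "qpos": joint angles; "qd": joint speeds; "tau": joint torques, N m; "tcp_pos": TCP position; "orientation": TCP orientation; "ft_force": force on the tool from outside, world axes, zero at the start; "wrist_torque": the same for the moment, N m; "grip_width": finger opening in m.
Only numpy, scipy, OpenCV 4.12 (cv2) and the standard library are available. Lean on these libraries where they do the work, as an engineer would, in place of code of your own. Each camera call takes 0.05 s, during which the arm holds its last target.

## Working session

There is one attempt and no reset: what is moved stays moved. The work goes in short steps, Python scripts to look and compute and a tool call to move; the robot and the scene stay as the last step left them, time stands still between calls to the robot, and variables do not carry over. Pictures are saved under pics/ and viewed, and the job is handed in when it is done.

Besides the shell and the picture viewer there is one more tool, called in YAML: its name, and indented under it one key for each argument. carry_out: Moves the arm, as the interface text tells. Its arguments: {"type":"object","properties":{"travel":{"type":"array"},"twist":{"type":"array"},"jaw":{"type":"array"}},"required":["travel","twist","jaw"]}

```bash
mkdir -p pics; ls; python3 - <<'E'
from cell import readout, capture, arm
import cv2
s=readout.read_state(); print({k:(v if not hasattr(v,'tolist') else v.tolist()) for k,v in s.items()})
for n in ("scene","top"):
    c=capture(n); cv2.imwrite(f"pics/{n}1.png",c["image"][:,:,::-1]); print(n,c["mtx"],c["eye"],c["rotation"])
E
```

```text
pics
{'clock': 0.0, 'qpos': [-1.3946035298968704, 0.31403668180934746, 0.04496388307317011, 1.3036168368686276, 2.11880552284732e-07, 1.431188589154226], 'qd': [-0.0004832451151002867, 0.0005707899358651482, -0.00030509000209496216, 0.0004131385111520881, -0.0008521538153524311, -0.0014791594894823607], 'tau': [-0.0007746678784315009, -48.06227445602417, 29.853672981262207, 0.0193454185500741, -0.00010394455557616311, 6.175345035330793e-07], 'tcp_pos': [0.17847566925803615, -0.5460466620373278, 0.23038207682084552], 'orientation': [0.41562180254504205, 0.5728838852919026, -0.414692514535324, 0.571920177656318], 'ft_force': [0.6178567104832606, 0.5619864885380906, -0.2399082701263396], 'wrist_torque': [-0.030451509803533863, 0.005080787439384194, 0.018737858276334392], 'grip_width': 0.0854070162484355}
scene [[446.51637834   0.         317.48351556]
 [  0.         446.51637834 194.13337038]
 [  0.           0.           1.        ]] [1.35241716 0.44121572 0.8724081 ] [ 0.48368665  0.77699646 -0.33868486 -0.21821156]
top [[402.11047308   0.         319.82671739]
 [  0.         402.11047308 199.102959  ]
 [  0.           0.           1.        ]] [0.40570696 0.03835159 1.11193662] [-0.69799686  0.71436993 -0.02939365  0.04014974]
```

View pics/scene1.png

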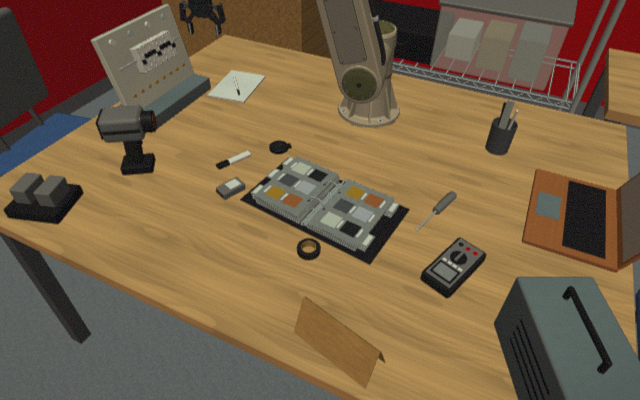

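View pics/top1.png

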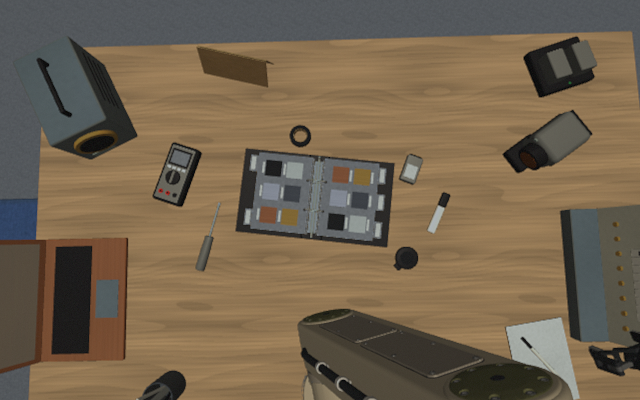

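The top view shows the binder at about (315,197), with the middle right tab near (381,202). The cap is at (406,258) and the battery at (411,169). I'll enlarge it.

```bash
cat > h.py <<'E'
import numpy as np, cv2
from scipy.spatial.transform import Rotation as R
from cell import readout, capture, arm
def Rm(c):
    r=np.array(c["rotation"]); return R.from_quat(r).as_matrix() if r.size==4 else r
def ray(c,u,v,z):
    m=c["mtx"]; d=Rm(c)@np.array([(u-m[0,2])/m[0,0],(v-m[1,2])/m[1,1],1]); e=np.array(c["eye"])
    return e+d*(z-e[2])/d[2]
def proj(c,P):
    p=(np.atleast_2d(P)-np.array(c["eye"]))@Rm(c); m=c["mtx"]
    return np.c_[m[0,0]*p[:,0]/p[:,2]+m[0,2],m[1,1]*p[:,1]/p[:,2]+m[1,2]]
E
python3 - <<'E'
from h import *
c=capture("top"); im=c["image"][:,:,::-1]
cv2.imwrite("pics/topc.png",cv2.resize(im[140:255,230:430],None,fx=4,fy=4,interpolation=cv2.INTER_CUBIC))
print(ray(c,315,197,0))
s=capture("scene"); im=s["image"][:,:,::-1]
cv2.imwrite("pics/scenec.png",cv2.resize(im[130:270,210:415],None,fx=3.9,fy=3.9,interpolation=cv2.INTER_CUBIC))
E
```

```text
[0.52185976 0.0673448  0.        ]
```

View pics/topc.png

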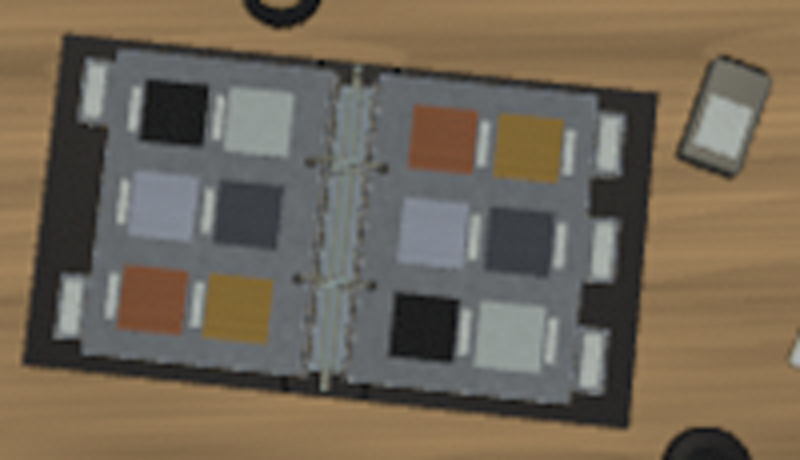

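View pics/scenec.png

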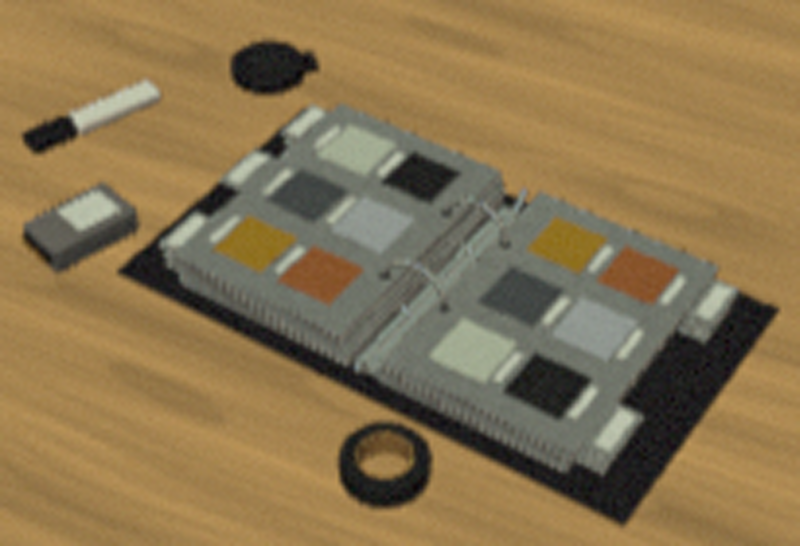

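The enlarged top view puts the cover corners at crop pixels (65,36), (657,93), (629,427) and (22,363). The middle tab on the right is at about (603,250). In the scene crop the cover corners are at (122,270), (625,522) and (778,308). I'll fit the pose to these.

```bash
cat >> h.py <<'E'
def fitpose(c,corners,names):
    from scipy.optimize import least_squares
    L={'TL':(.1175,.21),'TR':(.1175,-.21),'BR':(-.1175,-.21),'BL':(-.1175,.21)}
    W=np.array([ray(c,u,v,.003)[:2] for u,v in corners]); l=np.array([L[n] for n in names])
    def f(p):
        r=np.array([[np.cos(p[2]),-np.sin(p[2])],[np.sin(p[2]),np.cos(p[2])]])
        return (l@r.T+p[:2]-W).ravel()
    s=least_squares(f,[.52,.067,-.1]); return s.x,s.fun*1000
E
python3 - <<'E'
from h import *
np.set_printoptions(precision=4,suppress=True)
t=capture("top"); s=capture("scene")
ft=lambda u,v:(230+(u+.5)/4-.5,140+(v+.5)/4-.5)
fs=lambda u,v:(210+(u+.5)/3.9-.5,130+(v+.5)/3.9-.5)
print(fitpose(t,[ft(65,36),ft(657,93),ft(629,427),ft(22,363)],['TL','TR','BR','BL']))
p,e=fitpose(s,[fs(122,270),fs(625,522),fs(778,308)],['TR','TL','BL']);print(p,e)
# tab centre
for c,q in((t,ft(603,250)),(s,fs(247,169))): print('tab',ray(c,*q,.0345))
print('tabs s',[ray(s,*fs(*q),.0345) for q in((303,123),(187,231))])
print('cap',ray(t,406,258,.014),'bat',ray(t,*ft(725,118),.02))
E
```

```text
(array([ 0.5226,  0.0669, -0.1258]), array([ 2.4259,  1.5865,  0.9727, -1.4884, -1.5091, -0.4191, -1.8895,
        0.3211]))
[ 0.5211  0.0696 -0.1297] [ 0.8941 -3.3548  0.5914  0.7809 -1.4856  2.5739]
tab [ 0.5002 -0.1087  0.0345]
tab [ 0.5011 -0.1064  0.0345]
tabs s [array([ 0.4335, -0.0957,  0.0345]), array([ 0.5809, -0.1099,  0.0345])]
cap [ 0.3492 -0.1748  0.014 ] bat [ 0.5902 -0.1974  0.02  ]
```

```bash
cat >> h.py <<'E'
np.set_printoptions(precision=4,suppress=True)
O=np.array([.522,.068]); yaw=-.128
XB=np.array([np.cos(yaw),np.sin(yaw),0]); YB=np.array([-np.sin(yaw),np.cos(yaw),0]); Z=np.array([0,0,1.])
AX=np.array([O[0],O[1],.033])
def pose(th,phi,e=.015,off=0.,SGN=1,back=0.,dx=0.):
    """th board deg, phi deg; e overlap of tip past tab edge; off shift of TCP along n (m)"""
    t,p=np.radians([th,phi]); o=-np.cos(t)*YB+np.sin(t)*Z; m=np.sin(t)*YB+np.cos(t)*Z
    d=-o*np.cos(p)-m*np.sin(p); n=-np.sin(p)*o+np.cos(p)*m
    P=AX+o*.187+d*(e-back)+n*off+XB*dx
    zt=n*SGN; yt=np.cross(zt,d); return P,R.from_matrix(np.c_[d,yt,zt])
def rows(targets,g):
    """targets list of (P,Rot)->travel,twist in units; g list of widths mm"""
    s=readout.read_state(); p0=np.array(s["tcp_pos"]); r0=R.from_quat(s["orientation"])
    T=[(r0.inv().apply(P-p0)/.4).round(3).tolist() for P,_ in targets]
    W=[((r0.inv()*q).as_rotvec()/(np.pi/2)).round(3).tolist() for _,q in targets]
    import json
    print(json.dumps({"travel":T,"twist":W,"jaw":[round(float(x)/85.4*2-1,2) for x in g]}))
def st():
    s=readout.read_state()
    for k in("clock","qpos","tcp_pos","orientation","ft_force","grip_width"): print(k,np.round(s[k],4).tolist() if k!="clock" else s[k])
def tob(P): d=np.array(P)-np.array([O[0],O[1],0]); return d@XB,d@YB,d[2]
E
python3 - <<'E'
from h import *
s=readout.read_state(); print(R.from_quat(s["orientation"]).as_matrix())
t=capture("top")
for n,u,v,z in [("meterTL",176,143,.046),("meterTR",200,150,.046),("meterBR",181,206,.046),("meterBL",153,199,.046),("sdtip",219,203,.005),("sdhandle",199,269,.01),("cap",406,258,.014),("bat",411,169,.024),("hl",444,195,.014),("hl2",432,231,.014)]:
    w=ray(t,u,v,z);print(n,w,np.round(tob(w),3))
for S in(1,-1):
    P,q=pose(0,40,off=.010,SGN=S,back=.08); print(P,np.degrees((R.from_quat(s["orientation"]).inv()*q).magnitude()))
E
```

```text
[[-0.0001  0.9506  0.3105]
 [ 0.0006  0.3105 -0.9506]
 [-1.      0.0001 -0.0006]]
meterTL [0.6736 0.4407 0.046 ] [0.103 0.389 0.046]
meterTR [0.6526 0.3751 0.046 ] [0.09  0.321 0.046]
meterBR [0.5015 0.4251 0.046 ] [-0.066  0.352  0.046]
meterBL [0.5221 0.5008 0.046 ] [-0.055  0.429  0.046]
sdtip [0.511 0.334 0.005] [-0.045  0.262  0.005]
sdhandle [0.3315 0.3869 0.01  ] [-0.23   0.292  0.01 ]
cap [ 0.3492 -0.1748  0.014 ] [-0.14  -0.263  0.014]
bat [ 0.5898 -0.1969  0.024 ] [ 0.101 -0.254  0.024]
hl [ 0.5174 -0.2857  0.014 ] [ 0.041 -0.351  0.014]
hl2 [ 0.4201 -0.2482  0.014 ] [-0.061 -0.327  0.014]
[ 0.4926 -0.1605  0.0824] 156.9914249311034
[ 0.4926 -0.1605  0.0824] 55.688382204047265
```

```bash
python3 - <<'E'
from h import *
rows([pose(0,40,off=.010,SGN=-1,back=.2)],[32])
E
```

```text
{"travel": [[0.179, 0.947, -0.466]], "twist": [[0.264, 0.546, 0.123]], "jaw": [-0.25]}
```

carry_out:
  travel:
    - [0.09,0.47,-0.23]
    - [0.179,0.947,-0.466]
    - [0.179,0.947,-0.466]
    - [0.179,0.947,-0.466]
    - [0.179,0.947,-0.466]
    - [0.179,0.947,-0.466]
    - [0.179,0.947,-0.466]
    - [0.179,0.947,-0.466]
    - [0.179,0.947,-0.466]
    - [0.179,0.947,-0.466]
    - [0.179,0.947,-0.466]
    - [0.179,0.947,-0.466]
    - [0.179,0.947,-0.466]
    - [0.179,0.947,-0.466]
    - [0.179,0.947,-0.466]
    - [0.179,0.947,-0.466]
    - [0.179,0.947,-0.466]
    - [0.179,0.947,-0.466]
  twist:
    - [0,0,0]
    - [0.264,0.546,0.123]
    - [0.264,0.546,0.123]
    - [0.264,0.546,0.123]
    - [0.264,0.546,0.123]
    - [0.264,0.546,0.123]
    - [0.264,0.546,0.123]
    - [0.264,0.546,0.123]
    - [0.264,0.546,0.123]
    - [0.264,0.546,0.123]
    - [0.264,0.546,0.123]
    - [0.264,0.546,0.123]
    - [0.264,0.546,0.123]
    - [0.264,0.546,0.123]
    - [0.264,0.546,0.123]
    - [0.264,0.546,0.123]
    - [0.264,0.546,0.123]
    - [0.264,0.546,0.123]
  jaw: [-0.25,-0.25,-0.25,-0.25,-0.25,-0.25,-0.25,-0.25,-0.25,-0.25,-0.25,-0.25,-0.25,-0.25,-0.25,-0.25,-0.25,-0.25]

```text
clock: 1.85
tcp_pos: [0.4804, -0.2525, 0.1599]
orientation: [0.706, 0.62, -0.257, 0.226]
ft_force: [-0.3, 0.3, 0.0]
grip_width: 0.0319
```

```bash
python3 - <<'E'
from h import *
st()
print(pose(0,40,off=.010,SGN=-1,back=.2)[0],pose(0,40,SGN=-1)[1].as_quat())
w=capture("wrist"); cv2.imwrite("pics/w2.png",w["image"][:,:,::-1])
c=capture("scene"); cv2.imwrite("pics/s2.png",c["image"][:,:,::-1])
E
```

```text
clock 1.85
qpos [-0.939, 0.7661, 0.2664, 1.7826, 0.5563, 2.12]
tcp_pos [0.4804, -0.2525, 0.1599]
orientation [0.7058, 0.6202, -0.257, 0.2261]
ft_force [-0.3172, 0.2616, 0.0145]
grip_width 0.0319
[ 0.4809 -0.2517  0.1596] [ 0.7056  0.6206 -0.2568  0.2259]
```

View pics/w2.png

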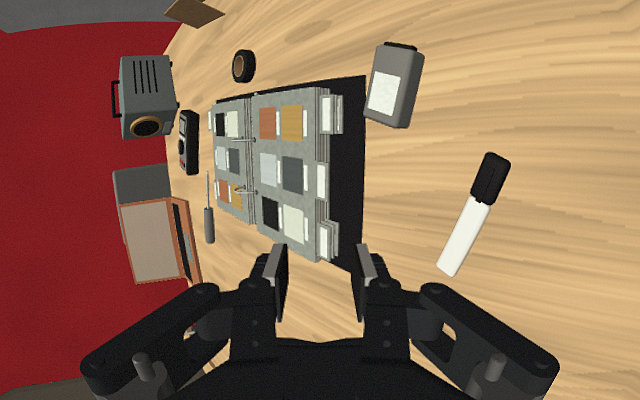

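View pics/s2.png

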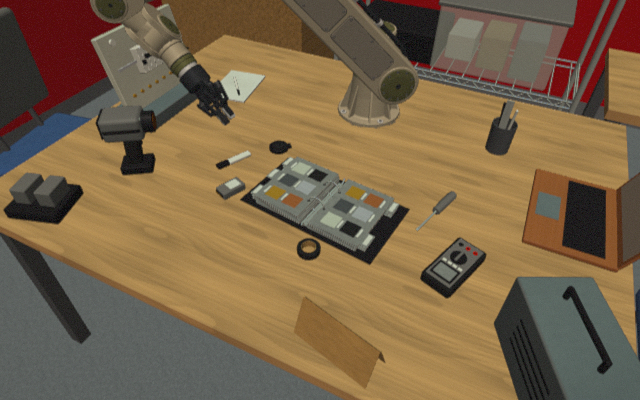

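The wrist view shows the middle tab at about (323,180), between the pad lines at x≈283 and 358. The joints and pose came out as planned. I'll check the tab position from the wrist image.

```bash
python3 - <<'E'
from h import *
w=capture("wrist"); im=w["image"][:,:,::-1]
cv2.imwrite("pics/w3.png",cv2.resize(im[80:260,220:380],None,fx=3.3,fy=3.3,interpolation=cv2.INTER_CUBIC))
print(w["mtx"],w["eye"],Rm(w))
E
cat >> h.py <<'E'
def wray(c,u,v,z):
    m=c["mtx"]; x=(u-m[0,2])/m[0,0]; y=(v-m[1,2])/m[1,1]; a=np.hypot(x,y)
    d=Rm(c)@np.array([x/a*np.sin(a),y/a*np.sin(a),np.cos(a)]); e=np.array(c["eye"]); return e+d*(z-e[2])/d[2]
E
```

```text
[[309.7069   0.     319.283 ]
 [  0.     309.7069 204.8535]
 [  0.       0.       1.    ]] [ 0.5355 -0.3699  0.2525] [[-0.082  -0.9803 -0.1797]
 [-0.6379 -0.0869  0.7652]
 [-0.7657  0.1774 -0.6182]]
```

View pics/w3.png

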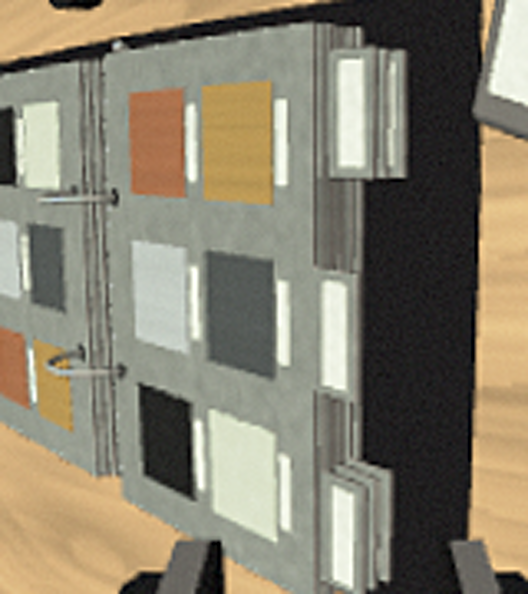

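The middle tab's outer edge runs from (356,272) to (352,397) in the crop, with no plates under it.

```bash
python3 - <<'E'
from h import *
w=capture("wrist")
f=lambda u,v:(220+(u+.5)/3.3-.5,80+(v+.5)/3.3-.5)
for q in((356,272),(352,397),(320,272),(318,392)):
    P=wray(w,*f(*q),.0345); print(P,np.round(tob(P),4))
rows([pose(0,40,e=.0,off=.010,SGN=-1,back=.03),pose(0,40,e=.017,off=.010,SGN=-1)],[32,32])
E
```

```text
[ 0.5205 -0.1199  0.0345] [ 0.0225 -0.1866  0.0345]
[ 0.4788 -0.1129  0.0345] [-0.0198 -0.185   0.0345]
[ 0.5209 -0.1015  0.0345] [ 0.0205 -0.1683  0.0345]
[ 0.4792 -0.0949  0.0345] [-0.0217 -0.1671  0.0345]
{"travel": [[0.388, 0.001, -0.0], [0.506, 0.001, -0.0]], "twist": [[-0.0, 0.0, 0.0], [-0.0, 0.0, 0.0]], "jaw": [-0.25, -0.25]}
```

carry_out:
  travel:
    - [0.08,0,0]
    - [0.17,0,0]
    - [0.26,0,0]
    - [0.33,0,0]
    - [0.38,0.001,-0.002]
    - [0.41,0.001,-0.002]
    - [0.43,0.001,-0.002]
    - [0.45,0.001,-0.002]
    - [0.465,0.001,-0.002]
  twist:
    - [0,0,0]
    - [0,0,0]
    - [0,0,0]
    - [0,0,0]
    - [0,0,0]
    - [0,0,0]
    - [0,0,0]
    - [0,0,0]
    - [0,0,0]
  jaw: [-0.25,-0.25,-0.25,-0.25,-0.25,-0.25,-0.25,-0.25,-0.25]

```text
clock: 2.8
tcp_pos: [0.4995, -0.1099, 0.0405]
orientation: [0.706, 0.621, -0.257, 0.226]
ft_force: [0.1, -0.1, 0.4]
grip_width: 0.0316
```

```bash
python3 - <<'E'
from h import *
st()
w=capture("wrist"); cv2.imwrite("pics/w4.png",cv2.resize(w["image"][100:360,200:460,::-1],None,fx=2.3,fy=2.3,interpolation=cv2.INTER_CUBIC))
rows([pose(0,40,e=.017,off=.010,SGN=-1)],[32])
c=capture("scene"); cv2.imwrite("pics/s4.png",cv2.resize(c["image"][50:250,140:400,::-1],None,fx=3,fy=3,interpolation=cv2.INTER_CUBIC))
E
```

```text
clock 2.8
qpos [-0.7619, 0.7253, -0.1308, 1.329, 0.665, 2.2893]
tcp_pos [0.4995, -0.1099, 0.0405]
orientation [0.7055, 0.6206, -0.2569, 0.2261]
ft_force [0.0653, -0.1037, 0.4396]
grip_width 0.0316
{"travel": [[0.038, 0.0, 0.002]], "twist": [[-0.0, -0.0, 0.0]], "jaw": [-0.25]}
```

View pics/w4.png

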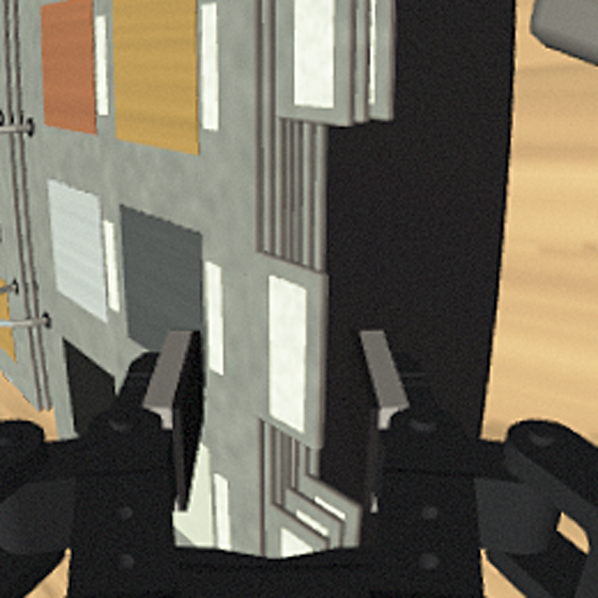

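View pics/s4.png

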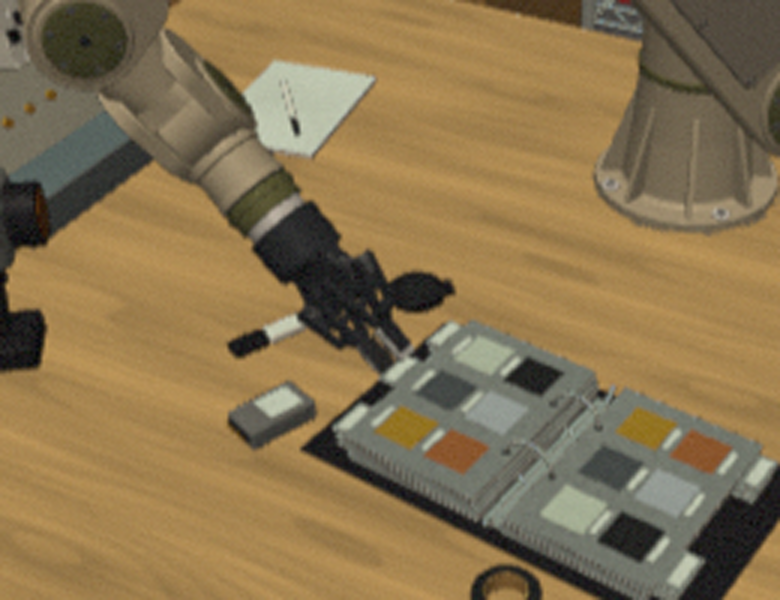

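Both pads straddle the tab without touching it. Next I insert the rest of the way and start lifting.

```bash
cat >> h.py <<'E'
def traj(th):
    """board angle cmd -> (pose, g mm); right finger pushes <=92, left supports after"""
    phi=max(40-th,0) if th<90 else min(140-th,0)
    g=10+22*min(abs(phi)/40,1)
    s=np.interp(th,[85,100],[1,-1])
    off=s*(g/2-2)/1000
    return pose(th,phi,e=.016,off=off,SGN=-1),g
def seg(ths):
    a=[traj(t) for t in ths]; rows([x[0] for x in a],[x[1] for x in a])
E
python3 - <<'E'
from h import *
a=[pose(0,40,e=.016-x,off=.011,SGN=-1) for x in(.010,.005,0)]
b=[traj(t) for t in range(0,30,2)]
rows(a+[x[0] for x in b],[32]*3+[x[1] for x in b])
E
```

```text
{"travel": [[0.012, -0.0, -0.001], [0.025, -0.0, -0.001], [0.037, -0.0, -0.001], [0.037, -0.0, -0.008], [0.027, -0.0, -0.019], [0.017, -0.0, -0.031], [0.008, -0.0, -0.043], [-0.001, -0.0, -0.055], [-0.01, -0.0, -0.068], [-0.018, -0.0, -0.081], [-0.025, -0.0, -0.094], [-0.032, -0.0, -0.108], [-0.038, -0.0, -0.121], [-0.044, -0.0, -0.135], [-0.049, -0.0, -0.149], [-0.054, -0.0, -0.163], [-0.058, -0.0, -0.178], [-0.062, -0.0, -0.192]], "twist": [[-0.0, -0.0, 0.0], [-0.0, -0.0, 0.0], [-0.0, -0.0, 0.0], [-0.0, -0.0, 0.0], [-0.0, -0.0, 0.0], [-0.0, -0.0, 0.0], [-0.0, -0.0, 0.0], [-0.0, -0.0, 0.0], [-0.0, -0.0, 0.0], [-0.0, -0.0, 0.0], [-0.0, -0.0, 0.0], [-0.0, -0.0, 0.0], [-0.0, -0.0, 0.0], [-0.0, -0.0, 0.0], [-0.0, -0.0, 0.0], [-0.0, -0.0, 0.0], [-0.0, -0.0, 0.0], [-0.0, -0.0, 0.0]], "jaw": [-0.25, -0.25, -0.25, -0.25, -0.28, -0.3, -0.33, -0.35, -0.38, -0.41, -0.43, -0.46, -0.48, -0.51, -0.53, -0.56, -0.59, -0.61]}
```

carry_out:
  travel:
    - [0.012,0,-0.001]
    - [0.025,0,-0.001]
    - [0.037,0,-0.001]
    - [0.037,0,-0.008]
    - [0.027,0,-0.019]
    - [0.017,0,-0.031]
    - [0.008,0,-0.043]
    - [-0.001,0,-0.055]
    - [-0.01,0,-0.068]
    - [-0.018,0,-0.081]
    - [-0.025,0,-0.094]
    - [-0.032,0,-0.108]
  twist:
    - [0,0,0]
    - [0,0,0]
    - [0,0,0]
    - [0,0,0]
    - [0,0,0]
    - [0,0,0]
    - [0,0,0]
    - [0,0,0]
    - [0,0,0]
    - [0,0,0]
    - [0,0,0]
    - [0,0,0]
  jaw: [-0.25,-0.25,-0.25,-0.25,-0.28,-0.3,-0.33,-0.35,-0.38,-0.41,-0.43,-0.46]

```text
clock: 3.9
tcp_pos: [0.5017, -0.0921, 0.0825]
orientation: [0.706, 0.621, -0.257, 0.226]
ft_force: [-0.1, -2.0, 0.4]
grip_width: 0.0229
```

```bash
python3 - <<'E'
from h import *
st()
w=capture("wrist"); cv2.imwrite("pics/w5.png",cv2.resize(w["image"][100:360,200:460,::-1],None,fx=2.3,fy=2.3,interpolation=cv2.INTER_CUBIC))
seg(range(18,56,2))
E
```

```text
clock 3.9
qpos [-0.7364, 0.6567, -0.1346, 1.3772, 0.6796, 2.316]
tcp_pos [0.5017, -0.0921, 0.0825]
orientation [0.7055, 0.6206, -0.2568, 0.2261]
ft_force [-0.0731, -1.9683, 0.3893]
grip_width 0.0229
{"travel": [[-0.004, -0.001, -0.01], [-0.009, -0.001, -0.023], [-0.015, -0.001, -0.038], [-0.02, -0.001, -0.052], [-0.024, -0.001, -0.066], [-0.027, -0.001, -0.081], [-0.031, -0.001, -0.095], [-0.033, -0.001, -0.11], [-0.035, -0.001, -0.125], [-0.037, -0.001, -0.14], [-0.037, -0.001, -0.155], [-0.038, -0.001, -0.17], [-0.037, -0.001, -0.185], [-0.036, -0.001, -0.199], [-0.035, -0.001, -0.214], [-0.032, -0.001, -0.229], [-0.03, -0.001, -0.244], [-0.027, -0.001, -0.258], [-0.023, -0.001, -0.273]], "twist": [[0.001, 0.0, -0.0], [0.001, 0.0, -0.0], [0.001, 0.0, -0.0], [0.001, 0.0, -0.0], [0.001, 0.0, -0.0], [0.001, 0.0, -0.0], [0.001, 0.0, -0.0], [0.001, 0.0, -0.0], [0.001, 0.0, -0.0], [0.001, 0.0, -0.0], [0.001, 0.0, -0.0], [0.001, 0.0, -0.0], [0.001, -0.022, -0.0], [0.001, -0.044, -0.0], [0.001, -0.066, -0.0], [0.001, -0.089, -0.0], [0.001, -0.111, -0.0], [0.001, -0.133, -0.0], [0.001, -0.155, -0.0]], "jaw": [-0.48, -0.51, -0.53, -0.56, -0.59, -0.61, -0.64, -0.66, -0.69, -0.71, -0.74, -0.77, -0.77, -0.77, -0.77, -0.77, -0.77, -0.77, -0.77]}
```

View pics/w5.png

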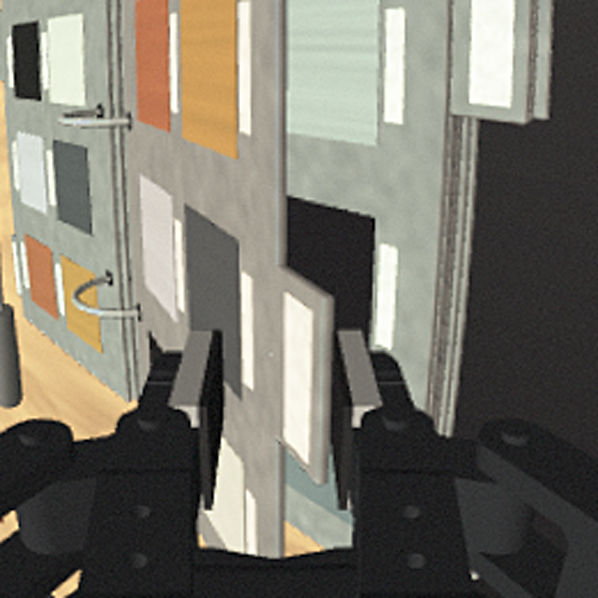

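Only the top board is lifting. Its tab rests against the lower (right) pad, with the tab edge at about (325,300–480). I'll carry on to about 54°.

carry_out:
  travel:
    - [-0.004,-0.001,-0.01]
    - [-0.009,-0.001,-0.023]
    - [-0.015,-0.001,-0.038]
    - [-0.02,-0.001,-0.052]
    - [-0.024,-0.001,-0.066]
    - [-0.027,-0.001,-0.081]
    - [-0.031,-0.001,-0.095]
    - [-0.033,-0.001,-0.11]
    - [-0.035,-0.001,-0.125]
    - [-0.037,-0.001,-0.14]
    - [-0.037,-0.001,-0.155]
    - [-0.038,-0.001,-0.17]
    - [-0.037,-0.001,-0.185]
    - [-0.036,-0.001,-0.199]
    - [-0.035,-0.001,-0.214]
    - [-0.032,-0.001,-0.229]
    - [-0.03,-0.001,-0.244]
    - [-0.027,-0.001,-0.258]
    - [-0.023,-0.001,-0.273]
  twist:
    - [0,0,0]
    - [0,0,0]
    - [0,0,0]
    - [0,0,0]
    - [0,0,0]
    - [0,0,0]
    - [0,0,0]
    - [0,0,0]
    - [0,0,0]
    - [0,0,0]
    - [0,0,0]
    - [0,0,0]
    - [0,-0.022,0]
    - [0,-0.044,0]
    - [0,-0.066,0]
    - [0,-0.089,0]
    - [0,-0.111,0]
    - [0,-0.133,0]
    - [0,-0.155,0]
  jaw: [-0.48,-0.51,-0.53,-0.56,-0.59,-0.61,-0.64,-0.66,-0.69,-0.71,-0.74,-0.77,-0.77,-0.77,-0.77,-0.77,-0.77,-0.77,-0.77]

```text
clock: 5.53
tcp_pos: [0.5094, -0.0287, 0.1736]
orientation: [0.669, 0.588, -0.341, 0.301]
ft_force: [-0.1, -1.1, -0.4]
grip_width: 0.0097
```

```bash
python3 - <<'E'
from h import *
st()
w=capture("wrist"); cv2.imwrite("pics/w6.png",cv2.resize(w["image"][100:360,200:460,::-1],None,fx=2.3,fy=2.3,interpolation=cv2.INTER_CUBIC))
seg(range(56,92,2))
E
```

```text
clock 5.5333
qpos [-0.5482, 0.3607, -0.1899, 1.3069, 0.5659, 2.637]
tcp_pos [0.5094, -0.0287, 0.1736]
orientation [0.669, 0.5881, -0.3409, 0.3005]
ft_force [-0.0792, -1.0634, -0.3786]
grip_width 0.0097
{"travel": [[0.002, -0.0, -0.008], [0.003, -0.0, -0.023], [0.005, -0.0, -0.037], [0.007, -0.0, -0.052], [0.009, -0.0, -0.067], [0.012, -0.0, -0.082], [0.016, -0.0, -0.096], [0.02, 0.0, -0.11], [0.025, 0.0, -0.125], [0.03, 0.0, -0.139], [0.035, 0.0, -0.153], [0.041, 0.0, -0.166], [0.048, 0.0, -0.18], [0.055, 0.0, -0.193], [0.062, 0.0, -0.206], [0.07, 0.0, -0.218], [0.077, 0.0, -0.228], [0.084, 0.0, -0.239]], "twist": [[0.002, -0.021, -0.001], [0.002, -0.043, -0.001], [0.002, -0.065, -0.001], [0.002, -0.087, -0.001], [0.002, -0.11, -0.001], [0.002, -0.132, -0.001], [0.002, -0.154, -0.001], [0.002, -0.176, -0.001], [0.002, -0.198, -0.002], [0.002, -0.221, -0.002], [0.002, -0.243, -0.002], [0.002, -0.265, -0.002], [0.002, -0.287, -0.002], [0.002, -0.31, -0.002], [0.002, -0.332, -0.002], [0.002, -0.354, -0.002], [0.002, -0.376, -0.002], [0.002, -0.398, -0.002]], "jaw": [-0.77, -0.77, -0.77, -0.77, -0.77, -0.77, -0.77, -0.77, -0.77, -0.77, -0.77, -0.77, -0.77, -0.77, -0.77, -0.77, -0.77, -0.77]}
```

View pics/w6.png

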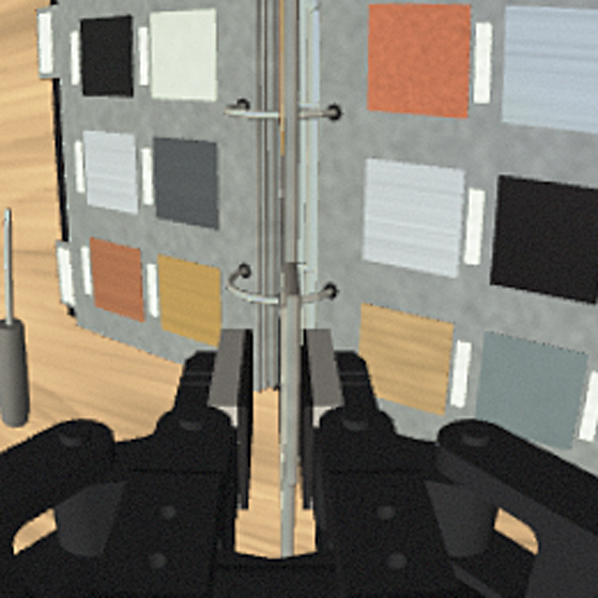

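The board sits loosely between the pads (tab edge near x=290), which is what I want. However, joint 6 is at 2.64 and rising towards its 3.14 limit. I'll fit a quick kinematic model from the logged poses to see how far this grasp can go.

```bash
cat >> h.py <<'E'
from scipy.optimize import least_squares
LOG=[([-1.3946,.3140,.0450,1.3036,0,1.4312],[.1785,-.5460,.2304],[.41562,.57288,-.41469,.57192]),
([-0.939,0.7661,0.2664,1.7826,0.5563,2.12],[.4804,-.2525,.1599],[0.7058,0.6202,-0.257,0.2261]),
([-0.7619,0.7253,-0.1308,1.329,0.665,2.2893],[.4995,-.1099,.0405],[0.7055,0.6206,-0.2569,0.2261]),
([-0.7364,0.6567,-0.1346,1.3772,0.6796,2.316],[.5017,-.0921,.0825],[0.7055,0.6206,-0.2568,0.2261]),
([-0.5482,0.3607,-0.1899,1.3069,0.5659,2.637],[.5094,-.0287,.1736],[0.669,0.5881,-0.3409,0.3005])]
ry=lambda a:R.from_euler('y',a); rz=lambda a:R.from_euler('z',a); rx=lambda a:R.from_euler('x',a)
def fkR(q,s5,s6,c6): return rz(q[0])*ry(q[1]-q[2]+q[3])*rz(s5*q[4])*rx(s6*q[5]+c6)
def fkP(q,k,s5):
    a=np.array([0,k[0],k[1]])+ry(q[1]).apply([k[2],0,k[3]])+ry(q[1]-q[2]).apply([k[4],0,k[5]])+ry(q[1]-q[2]+q[3]).apply([k[6],0,0])
    a=a+(ry(q[1]-q[2]+q[3])*rz(s5*q[4])).apply([k[7],k[8],0]); return rz(q[0]).apply(a)
def fitfk():
    best=None
    for s5 in(1,-1):
        for s6 in(1,-1):
            def f(x): return np.concatenate([(fkR(q,s5,s6,x[0]).inv()*R.from_quat(o)).as_rotvec() for q,p,o in LOG])
            for c in(0,1.57,3.14,-1.57):
                r=least_squares(f,[c])
                if best is None or r.cost<best[0]: best=(r.cost,s5,s6,r.x[0])
    _,s5,s6,c6=best
    g=lambda k:np.concatenate([fkP(q,k,s5)-p for q,p,o in LOG]+[1e-3*(k-k0)])
    k0=np.array([.08,.2,0,.4,.3,0,.1,.25,0]); r=least_squares(g,k0)
    return best,r.x,np.abs(r.fun[:15]).max()
def ik(P,rot,q0,F):
    (_,s5,s6,c6),k,_=F
    f=lambda q:np.concatenate([fkP(q,k,s5)-P,.3*(fkR(q,s5,s6,c6).inv()*rot).as_rotvec()])
    r=least_squares(f,q0); return r.x,np.abs(r.fun).max()
E
python3 - <<'E'
from h import *
F=fitfk();print(F)
q=LOG[-1][0]
for th in range(54,181,9):
    (P,o),g=traj(th); q,e=ik(P,o,q,F); q2,e2=ik(P,o*rx(np.pi),np.r_[q[:5],q[5]-np.pi],F)
    print(th,q,round(e,4),'flip',q2[5],round(e2,4))
E
```

```text
((np.float64(4.5851273701942896e-08), 1, 1, np.float64(4.712336296957561)), array([ 0.08  ,  0.2331, -0.    ,  0.5182,  0.4096,  0.0556,  0.14  ,
        0.3002,  0.0001]), np.float64(3.478373636336962e-05))
54 [-0.5494  0.3629 -0.1888  1.308   0.5661  2.6357] 0.0 flip -0.5058836335414179 0.0
63 [-0.4345  0.275  -0.2033  1.245   0.4476  2.8003] 0.0 flip -0.3412706214012915 0.0
72 [-0.3029  0.2222 -0.1987  1.2063  0.3092  2.9579] 0.0 flip -0.18365138955149662 0.0
81 [-0.1609  0.2074 -0.1749  1.1937  0.157   3.1084] 0.0 flip -0.0332382526517474 0.0
90 [-0.0212  0.2296 -0.1332  1.208   0.      3.2485] 0.0 flip 0.10689291307525073 0.0
99 [ 0.1089  0.284  -0.0746  1.2493 -0.1527  3.3814] 0.0 flip 0.2398023342879929 0.0
108 [ 0.2316  0.3704  0.0039  1.3181 -0.2934  3.5181] 0.0 flip 0.3764649436614489 0.0
117 [ 0.3376  0.4826  0.1     1.4131 -0.4177  3.6551] 0.0 flip 0.5135487918075388 0.0
126 [ 0.4255  0.6156  0.2131  1.5331 -0.5236  3.794 ] 0.0 flip 0.6523645499367219 0.0
135 [ 0.4961  0.7661  0.3436  1.6771 -0.6111  3.9362] 0.0 flip 0.794568508325959 0.0
144 [ 0.5366  0.8754  0.4372  1.7664 -0.6473  4.0254] 0.0 flip 0.883774781124889 0.0
153 [ 0.5516  0.9161  0.4591  1.7566 -0.6383  4.0405] 0.0 flip 0.8988786130694475 0.0
162 [ 0.562   0.9527  0.4687  1.7358 -0.6321  4.0507] 0.0 flip 0.909127446773847 0.0
171 [ 0.5675  0.9844  0.4657  1.7044 -0.6287  4.0562] 0.0 flip 0.9146036536130193 0.0
180 [ 0.5683  1.0107  0.4501  1.6628 -0.6283  4.0569] 0.0 flip 0.9153382020502789 0.0
```

The model fits to 0.03 mm. With this roll, joint 6 would pass its limit just before upright. Flipped half a turn, the whole left side is reachable. The plan is to push the board to about 90° with the tool tilt frozen, let it stand by itself, withdraw, flip the tool, and straddle it again.

```bash
cat >> h.py <<'E'
def trajB(th):
    if th<=76: return traj(th)
    f=(th-76)/14; g=10+4*f; return pose(th,76-th,e=.016,off=(g/2-3-2*f)/1000,SGN=-1),g
E
python3 - <<'E'
from h import *
F=fitfk(); a=[trajB(t) for t in [55,57,59,61,63,65,67,69,71,73,75,77,79,81,83,85,87,88.5,90,90]]
q=LOG[-1][0]
print(ik(*a[-1][0],q,F)[0])
rows([x[0] for x in a],[x[1] for x in a])
E
```

```text
[-0.1531  0.2099 -0.1783  1.1888  0.2443  3.1157]
{"travel": [[0.002, -0.0, -0.0], [0.003, -0.0, -0.015], [0.004, -0.0, -0.03], [0.006, -0.0, -0.045], [0.008, -0.0, -0.06], [0.011, -0.0, -0.074], [0.014, -0.0, -0.089], [0.018, 0.0, -0.103], [0.022, 0.0, -0.118], [0.027, 0.0, -0.132], [0.032, 0.0, -0.146], [0.037, 0.0, -0.158], [0.044, 0.0, -0.173], [0.051, 0.0, -0.187], [0.059, 0.0, -0.202], [0.067, 0.0, -0.216], [0.075, 0.0, -0.23], [0.082, 0.0, -0.24], [0.089, 0.0, -0.25], [0.089, 0.0, -0.25]], "twist": [[0.002, -0.01, -0.001], [0.002, -0.032, -0.001], [0.002, -0.054, -0.001], [0.002, -0.076, -0.001], [0.002, -0.098, -0.001], [0.002, -0.121, -0.001], [0.002, -0.143, -0.001], [0.002, -0.165, -0.001], [0.002, -0.187, -0.002], [0.002, -0.21, -0.002], [0.002, -0.232, -0.002], [0.002, -0.243, -0.002], [0.002, -0.243, -0.002], [0.002, -0.243, -0.002], [0.002, -0.243, -0.002], [0.002, -0.243, -0.002], [0.002, -0.243, -0.002], [0.002, -0.243, -0.002], [0.002, -0.243, -0.002], [0.002, -0.243, -0.002]], "jaw": [-0.77, -0.77, -0.77, -0.77, -0.77, -0.77, -0.77, -0.77, -0.77, -0.77, -0.77, -0.76, -0.75, -0.73, -0.72, -0.71, -0.69, -0.68, -0.67, -0.67]}
```

```bash
cat >> h.py <<'E'
def trajB(th,fr=66,end=88):
    if th<=fr: return traj(th)
    f=(th-fr)/(end-fr); g=10+10*f; ph=fr-th; x=(-1.5+16*np.sin(np.radians(ph)))/np.cos(np.radians(ph))-1.5*(1-f)
    return pose(th,ph,e=.016,off=(g/2+x)/1000,SGN=-1),g
E
python3 - <<'E'
from h import *
F=fitfk(); a=[trajB(t) for t in [55,57,59,61,63,65,67,69,71,73,75,77,79,81,83,85,86.5,88,88,88]]
q=LOG[-1][0]
print(ik(*a[-1][0],q,F)[0])
rows([x[0] for x in a],[x[1] for x in a])
E
```

```text
[-0.2589  0.2238 -0.2012  1.2038  0.4151  2.9985]
{"travel": [[0.002, -0.0, -0.0], [0.003, -0.0, -0.015], [0.004, -0.0, -0.03], [0.006, -0.0, -0.045], [0.008, -0.0, -0.06], [0.011, -0.0, -0.074], [0.014, -0.0, -0.087], [0.017, 0.0, -0.103], [0.022, 0.0, -0.119], [0.027, 0.0, -0.134], [0.033, 0.0, -0.15], [0.039, 0.0, -0.165], [0.045, 0.0, -0.18], [0.052, 0.0, -0.195], [0.06, 0.0, -0.209], [0.068, 0.0, -0.223], [0.074, 0.0, -0.233], [0.081, 0.0, -0.243], [0.081, 0.0, -0.243], [0.081, 0.0, -0.243]], "twist": [[0.002, -0.01, -0.001], [0.002, -0.032, -0.001], [0.002, -0.054, -0.001], [0.002, -0.076, -0.001], [0.002, -0.098, -0.001], [0.002, -0.121, -0.001], [0.002, -0.132, -0.001], [0.002, -0.132, -0.001], [0.002, -0.132, -0.001], [0.002, -0.132, -0.001], [0.002, -0.132, -0.001], [0.002, -0.132, -0.001], [0.002, -0.132, -0.001], [0.002, -0.132, -0.001], [0.002, -0.132, -0.001], [0.002, -0.132, -0.001], [0.002, -0.132, -0.001], [0.002, -0.132, -0.001], [0.002, -0.132, -0.001], [0.002, -0.132, -0.001]], "jaw": [-0.77, -0.77, -0.77, -0.77, -0.77, -0.77, -0.76, -0.73, -0.71, -0.69, -0.67, -0.65, -0.63, -0.61, -0.58, -0.56, -0.55, -0.53, -0.53, -0.53]}
```

carry_out:
  travel:
    - [0.002,0,-0.002]
    - [0.003,0,-0.015]
    - [0.004,0,-0.03]
    - [0.006,0,-0.045]
    - [0.008,0,-0.06]
    - [0.011,0,-0.074]
    - [0.014,0,-0.087]
    - [0.017,0,-0.103]
    - [0.022,0,-0.119]
    - [0.027,0,-0.134]
    - [0.033,0,-0.15]
    - [0.039,0,-0.165]
    - [0.045,0,-0.18]
    - [0.052,0,-0.195]
    - [0.06,0,-0.209]
    - [0.068,0,-0.223]
    - [0.074,0,-0.233]
    - [0.081,0,-0.243]
    - [0.081,0,-0.243]
    - [0.081,0,-0.243]
  twist:
    - [0.002,-0.01,-0.001]
    - [0.002,-0.032,-0.001]
    - [0.002,-0.054,-0.001]
    - [0.002,-0.076,-0.001]
    - [0.002,-0.098,-0.001]
    - [0.002,-0.121,-0.001]
    - [0.002,-0.132,-0.001]
    - [0.002,-0.132,-0.001]
    - [0.002,-0.132,-0.001]
    - [0.002,-0.132,-0.001]
    - [0.002,-0.132,-0.001]
    - [0.002,-0.132,-0.001]
    - [0.002,-0.132,-0.001]
    - [0.002,-0.132,-0.001]
    - [0.002,-0.132,-0.001]
    - [0.002,-0.132,-0.001]
    - [0.002,-0.132,-0.001]
    - [0.002,-0.132,-0.001]
    - [0.002,-0.132,-0.001]
    - [0.002,-0.132,-0.001]
  jaw: [-0.77,-0.77,-0.77,-0.77,-0.77,-0.77,-0.76,-0.73,-0.71,-0.69,-0.67,-0.65,-0.63,-0.61,-0.58,-0.56,-0.55,-0.53,-0.53,-0.53]

```text
clock: 7.25
tcp_pos: [0.5219, 0.0699, 0.206]
orientation: [0.63, 0.554, -0.409, 0.36]
ft_force: [0.3, 0.4, -0.1]
grip_width: 0.0199
```

```bash
python3 - <<'E'
from h import *
st()
w=capture("wrist"); a=cv2.resize(w["image"][100:360,200:460,::-1],(390,390),interpolation=cv2.INTER_CUBIC)
c=capture("scene"); b=cv2.resize(c["image"][90:250,220:380,::-1],(390,390),interpolation=cv2.INTER_CUBIC)
cv2.imwrite("pics/m7.png",np.hstack([a,b]))
for t in (78,80,82,84,86,88,90):
  o=-np.cos(np.radians(t))*YB+np.sin(np.radians(t))*Z
  P=[AX+o*.165+XB*x for x in(.105,-.105)]; print(t,proj(c,P).round(1).ravel(),((proj(c,P)-[220,90])*390/160+[390,0]).round(0).ravel())
E
```

```text
clock 7.25
qpos [-0.2584, 0.2229, -0.2025, 1.2028, 0.4148, 2.9986]
tcp_pos [0.5219, 0.0699, 0.206]
orientation [0.6297, 0.5538, -0.4088, 0.36]
ft_force [0.3035, 0.4278, -0.0836]
grip_width 0.0199
78 [289.8 165.7 335.3 125.3] [560. 185. 671.  86.]
80 [291.6 166.2 337.1 125.6] [565. 186. 675.  87.]
82 [293.6 166.7 338.9 126. ] [569. 187. 680.  88.]
84 [295.5 167.4 340.7 126.5] [574. 189. 684.  89.]
86 [297.5 168.  342.6 127. ] [579. 190. 689.  90.]
88 [299.4 168.8 344.4 127.6] [584. 192. 693.  92.]
90 [301.4 169.6 346.3 128.2] [588. 194. 698.  93.]
```

View pics/m7.png

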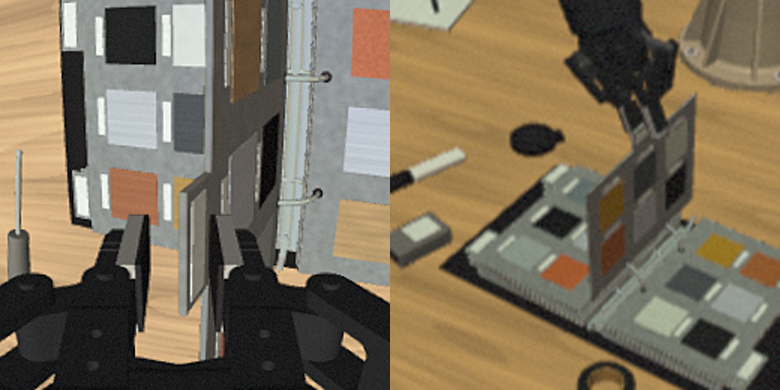

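The board stands at about 89–90°: its scene corners are at (588,190) and (695,93), and the projection for 90° gives (588,194) and (698,93). It is touched by the right pad at most. I'll open the jaw a little, withdraw, and start the flip.

carry_out:
  travel:
    - [0,0,0.003]
    - [0,0,0.003]
    - [-0.01,0,0.003]
    - [-0.03,0,0.003]
    - [-0.06,0,0.003]
    - [-0.1,0,0]
    - [-0.15,0,0]
    - [-0.19,0,0]
    - [-0.19,0,0]
    - [-0.19,0,0]
    - [-0.19,0,0]
    - [-0.19,0,0]
    - [-0.19,0,0]
    - [-0.19,0,0]
    - [-0.19,0,0]
    - [-0.19,0,0]
    - [-0.19,0,0]
    - [-0.19,0,0]
    - [-0.19,0,0]
    - [-0.19,0,0]
  twist:
    - [0,0,0]
    - [0,0,0]
    - [0,0,0]
    - [0,0,0]
    - [0,0,0]
    - [0,0,0]
    - [0,0,0]
    - [-0.05,0,0]
    - [-0.13,0,0]
    - [-0.2,0,0]
    - [-0.28,0,0]
    - [-0.36,0,0]
    - [-0.44,0,0]
    - [-0.52,0,0]
    - [-0.6,0,0]
    - [-0.67,0,0]
    - [-0.75,0,0]
    - [-0.83,0,0]
    - [-0.91,0,0]
    - [-0.98,0,0]
  jaw: [-0.47,-0.42,-0.4,-0.4,-0.4,-0.4,-0.4,-0.4,-0.4,-0.4,-0.4,-0.4,-0.4,-0.4,-0.4,-0.4,-0.4,-0.4,-0.4,-0.4]

```text
clock: 9.02
tcp_pos: [0.5182, 0.0385, 0.2762]
orientation: [0.2, 0.682, 0.094, 0.698]
ft_force: [0.3, 0.6, 0.4]
grip_width: 0.0258
```

```bash
python3 - <<'E'
from h import *
st()
c=capture("scene"); b=cv2.resize(c["image"][50:250,200:400,::-1],(600,600),interpolation=cv2.INTER_CUBIC); cv2.imwrite("pics/s8.png",b)
F=fitfk(); 
P,o=pose(90,0,e=-.06,SGN=1); print(ik(P,o,[-.02,.2,-.13,1.2,0,.1],F)[0])
rows([(P,o)],[26])
E
```

```text
clock 9.0167
qpos [-0.3205, 0.2022, -0.0557, 1.3963, 0.4105, 1.3866]
tcp_pos [0.5182, 0.0385, 0.2762]
orientation [0.1997, 0.6816, 0.0935, 0.6977]
ft_force [0.268, 0.5628, 0.4047]
grip_width 0.0258
[-0.0231  0.2089  0.0263  1.3882  0.      0.105 ]
{"travel": [[0.021, 0.072, -0.001]], "twist": [[-0.997, 0.208, -0.211]], "jaw": [-0.39]}
```

View pics/s8.png

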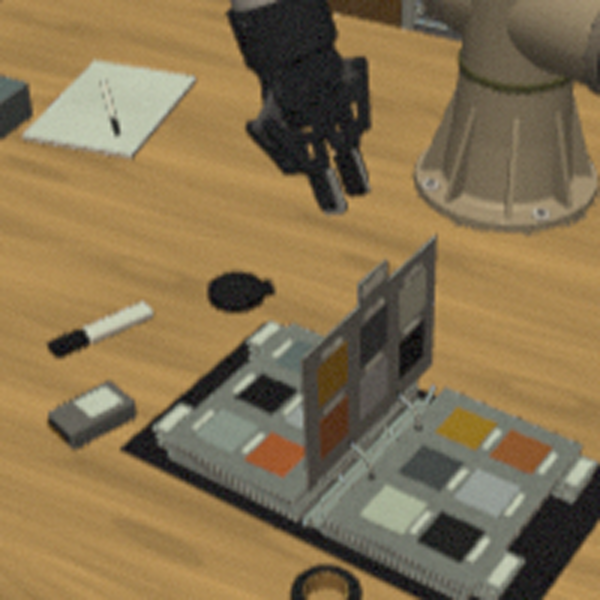

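The board stands upright on its own. I'll finish the flip above it.

carry_out:
  travel:
    - [0.021,0.072,0]
    - [0.021,0.072,0]
    - [0.021,0.072,0]
    - [0.021,0.072,0]
    - [0.021,0.072,0]
    - [0.021,0.072,0]
    - [0.021,0.072,0]
    - [0.021,0.072,0]
    - [0.021,0.072,0]
    - [0.021,0.072,0]
    - [0.021,0.072,0]
    - [0.021,0.072,0]
    - [0.021,0.072,0]
    - [0.021,0.072,0]
    - [0.021,0.072,0]
    - [0.021,0.072,0]
  twist:
    - [-0.997,0.208,-0.211]
    - [-0.997,0.208,-0.211]
    - [-0.997,0.208,-0.211]
    - [-0.997,0.208,-0.211]
    - [-0.997,0.208,-0.211]
    - [-0.997,0.208,-0.211]
    - [-0.997,0.208,-0.211]
    - [-0.997,0.208,-0.211]
    - [-0.997,0.208,-0.211]
    - [-0.997,0.208,-0.211]
    - [-0.997,0.208,-0.211]
    - [-0.997,0.208,-0.211]
    - [-0.997,0.208,-0.211]
    - [-0.997,0.208,-0.211]
    - [-0.997,0.208,-0.211]
    - [-0.997,0.208,-0.211]
  jaw: [-0.35,-0.35,-0.35,-0.35,-0.35,-0.35,-0.35,-0.35,-0.35,-0.35,-0.35,-0.35,-0.35,-0.35,-0.35,-0.35]

```text
clock: 10.4
tcp_pos: [0.5226, 0.0678, 0.2805]
orientation: [-0.466, 0.532, 0.466, 0.532]
ft_force: [-0.0, -0.3, 0.3]
grip_width: 0.0278
```

```bash
python3 - <<'E'
from h import *
st()
w=capture("wrist"); a=cv2.resize(w["image"][:,120:520,::-1],(600,600),interpolation=cv2.INTER_CUBIC)
cv2.imwrite("pics/w9.png",a)
rows([pose(90,0,e=x,SGN=1) for x in (-.03,-.01,.016)],[28]*3)
E
```

```text
clock 10.4
qpos [-0.0237, 0.21, 0.0289, 1.3898, 0.0007, 0.1087]
tcp_pos [0.5226, 0.0678, 0.2805]
orientation [-0.4656, 0.5319, 0.466, 0.5321]
ft_force [-0.0347, -0.285, 0.2815]
grip_width 0.0278
{"travel": [[0.076, 0.002, 0.001], [0.126, 0.002, 0.001], [0.191, 0.002, 0.001]], "twist": [[-0.003, 0.0, -0.0], [-0.003, 0.0, -0.0], [-0.003, 0.0, -0.0]], "jaw": [-0.34, -0.34, -0.34]}
```

View pics/w9.png

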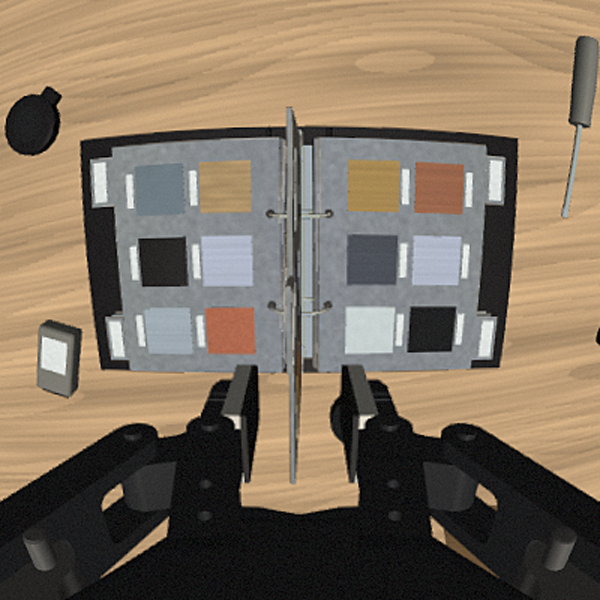

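The board edge is at x≈293, between the pads at about 247 and 350, so it is centred. I'll come down around it and narrow the gap to about 11 mm without touching.

carry_out:
  travel:
    - [0.04,0.001,0]
    - [0.076,0.002,0]
    - [0.1,0.002,0]
    - [0.126,0.002,0]
    - [0.15,0.002,0]
    - [0.175,0.002,0]
    - [0.191,0.002,0]
    - [0.191,0.002,0]
    - [0.191,0.002,0]
    - [0.191,0.002,0]
  twist:
    - [0,0,0]
    - [0,0,0]
    - [0,0,0]
    - [0,0,0]
    - [0,0,0]
    - [0,0,0]
    - [0,0,0]
    - [0,0,0]
    - [0,0,0]
    - [0,0,0]
  jaw: [-0.35,-0.35,-0.35,-0.35,-0.35,-0.35,-0.4,-0.5,-0.6,-0.66]

```text
clock: 11.28
tcp_pos: [0.5222, 0.0678, 0.2044]
orientation: [-0.466, 0.532, 0.466, 0.532]
ft_force: [-1.1, -1.0, 0.1]
grip_width: 0.0148
```

```bash
cat >> h.py <<'E'
def trajC(th):
    phi=min(140-th,0); g=11+21*min(abs(phi)/40,1)
    s=np.interp(th,[90,94,104,108],[0,1,1,-1])
    off=s*(g/2-2)/1000
    return pose(th,phi,e=.016,off=off,SGN=1),g
E
python3 - <<'E'
from h import *
st()
w=capture("wrist"); a=cv2.resize(w["image"][100:360,190:450,::-1],(600,600),interpolation=cv2.INTER_CUBIC)
cv2.imwrite("pics/w10.png",a)
E
```

```text
clock 11.2833
qpos [-0.0237, 0.2288, -0.1333, 1.2083, 0.0005, 0.1084]
tcp_pos [0.5222, 0.0678, 0.2044]
orientation [-0.4659, 0.5317, 0.4659, 0.5322]
ft_force [-1.0994, -0.9688, 0.075]
grip_width 0.0148
```

View pics/w10.png

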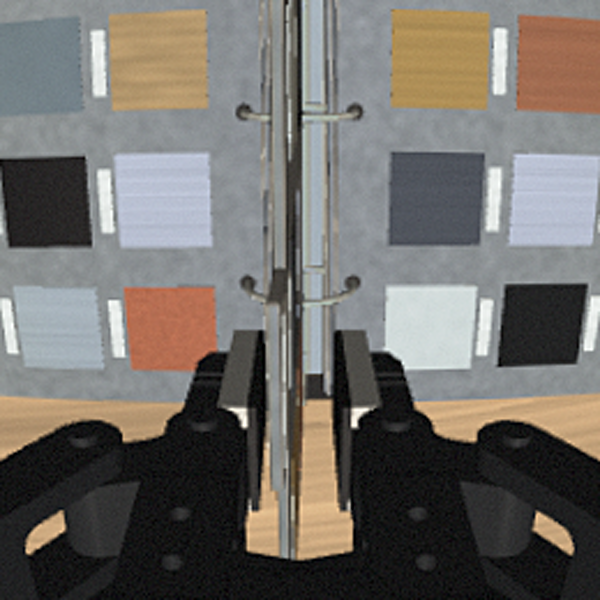

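```bash
python3 - <<'E'
from h import *
a=[trajC(t) for t in np.arange(90,118.6,1.5)]
rows([x[0] for x in a],[x[1] for x in a])
E
```

```text
{"travel": [[0.002, 0.001, 0.0], [0.002, 0.001, 0.015], [0.003, 0.001, 0.029], [0.004, 0.001, 0.043], [0.005, 0.001, 0.054], [0.006, 0.001, 0.065], [0.008, 0.001, 0.076], [0.01, 0.001, 0.087], [0.013, 0.001, 0.098], [0.015, 0.001, 0.109], [0.017, 0.001, 0.115], [0.019, 0.001, 0.12], [0.02, 0.001, 0.124], [0.023, 0.001, 0.135], [0.027, 0.001, 0.145], [0.031, 0.001, 0.156], [0.035, 0.001, 0.166], [0.04, 0.002, 0.176], [0.044, 0.002, 0.187], [0.049, 0.002, 0.197]], "twist": [[-0.003, 0.0, 0.0], [-0.003, 0.017, 0.0], [-0.003, 0.034, 0.0], [-0.003, 0.05, 0.0], [-0.003, 0.067, 0.0], [-0.003, 0.084, 0.0], [-0.003, 0.1, 0.0], [-0.003, 0.117, 0.0], [-0.003, 0.134, 0.0], [-0.003, 0.15, 0.0], [-0.003, 0.167, 0.0], [-0.003, 0.184, 0.0], [-0.003, 0.2, 0.0], [-0.003, 0.217, 0.0], [-0.003, 0.234, -0.0], [-0.003, 0.25, -0.0], [-0.003, 0.267, -0.0], [-0.003, 0.284, -0.0], [-0.003, 0.3, -0.0], [-0.003, 0.317, -0.0]], "jaw": [-0.74, -0.74, -0.74, -0.74, -0.74, -0.74, -0.74, -0.74, -0.74, -0.74, -0.74, -0.74, -0.74, -0.74, -0.74, -0.74, -0.74, -0.74, -0.74, -0.74]}
```

carry_out:
  travel:
    - [0.002,0.001,0]
    - [0.002,0.001,0.015]
    - [0.003,0.001,0.029]
    - [0.004,0.001,0.043]
    - [0.005,0.001,0.054]
    - [0.006,0.001,0.065]
    - [0.008,0.001,0.076]
    - [0.01,0.001,0.087]
    - [0.013,0.001,0.098]
    - [0.015,0.001,0.109]
    - [0.017,0.001,0.115]
    - [0.019,0.001,0.12]
    - [0.02,0.001,0.124]
    - [0.023,0.001,0.135]
    - [0.027,0.001,0.145]
    - [0.031,0.001,0.156]
    - [0.035,0.001,0.166]
    - [0.04,0.002,0.176]
    - [0.044,0.002,0.187]
    - [0.049,0.002,0.197]
  twist:
    - [-0.003,0,0]
    - [-0.003,0.017,0]
    - [-0.003,0.034,0]
    - [-0.003,0.05,0]
    - [-0.003,0.067,0]
    - [-0.003,0.084,0]
    - [-0.003,0.1,0]
    - [-0.003,0.117,0]
    - [-0.003,0.134,0]
    - [-0.003,0.15,0]
    - [-0.003,0.167,0]
    - [-0.003,0.184,0]
    - [-0.003,0.2,0]
    - [-0.003,0.217,0]
    - [-0.003,0.234,0]
    - [-0.003,0.25,0]
    - [-0.003,0.267,0]
    - [-0.003,0.284,0]
    - [-0.003,0.3,0]
    - [-0.003,0.317,0]
  jaw: [-0.74,-0.74,-0.74,-0.74,-0.74,-0.74,-0.74,-0.74,-0.74,-0.74,-0.74,-0.74,-0.74,-0.74,-0.74,-0.74,-0.74,-0.74,-0.74,-0.74]

```text
clock: 13.0
tcp_pos: [0.532, 0.1466, 0.1849]
orientation: [-0.568, 0.646, 0.337, 0.383]
ft_force: [0.1, 0.7, 0.0]
grip_width: 0.0109
```

```bash
python3 - <<'E'
from h import *
st()
w=capture("wrist"); a=cv2.resize(w["image"][100:360,190:450,::-1],(600,600),interpolation=cv2.INTER_CUBIC)
cv2.imwrite("pics/w11.png",a)
a=[trajC(t) for t in np.arange(120,149,1.5)]
rows([x[0] for x in a],[x[1] for x in a])
E
```

```text
clock 13.0
qpos [0.3549, 0.5047, 0.1191, 1.4335, -0.4384, 0.5379]
tcp_pos [0.532, 0.1466, 0.1849]
orientation [-0.5681, 0.6457, 0.3372, 0.383]
ft_force [0.0573, 0.7442, 0.0108]
grip_width 0.0109
{"travel": [[-0.001, -0.002, 0.006], [-0.001, -0.002, 0.017], [-0.001, -0.002, 0.028], [0.0, -0.002, 0.039], [0.001, -0.002, 0.05], [0.002, -0.002, 0.062], [0.004, -0.002, 0.073], [0.006, -0.002, 0.084], [0.008, -0.002, 0.095], [0.011, -0.002, 0.106], [0.013, -0.002, 0.116], [0.017, -0.002, 0.127], [0.02, -0.002, 0.138], [0.024, -0.002, 0.148], [0.028, -0.002, 0.159], [0.032, -0.002, 0.169], [0.037, -0.002, 0.18], [0.042, -0.002, 0.19], [0.047, -0.002, 0.2], [0.053, -0.002, 0.209]], "twist": [[0.002, 0.014, -0.001], [0.002, 0.031, -0.001], [0.002, 0.048, -0.001], [0.002, 0.064, -0.001], [0.002, 0.081, -0.001], [0.002, 0.098, -0.001], [0.002, 0.114, -0.001], [0.002, 0.131, -0.001], [0.002, 0.148, -0.001], [0.002, 0.164, -0.001], [0.002, 0.181, -0.0], [0.002, 0.198, -0.0], [0.002, 0.214, -0.0], [0.002, 0.231, -0.0], [0.002, 0.237, -0.0], [0.002, 0.237, -0.0], [0.002, 0.237, -0.0], [0.002, 0.237, -0.0], [0.002, 0.237, -0.0], [0.002, 0.237, -0.0]], "jaw": [-0.74, -0.74, -0.74, -0.74, -0.74, -0.74, -0.74, -0.74, -0.74, -0.74, -0.74, -0.74, -0.74, -0.74, -0.73, -0.71, -0.69, -0.67, -0.66, -0.64]}
```

View pics/w11.png

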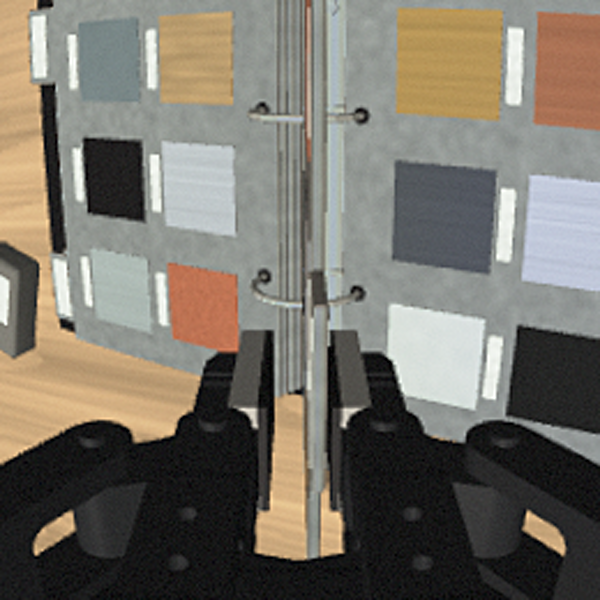

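The tab (x≈317) has moved over to the left finger's pad and rests on it. I'll keep letting it down at about 18°/s.

carry_out:
  travel:
    - [-0.001,-0.002,0.006]
    - [-0.001,-0.002,0.017]
    - [-0.001,-0.002,0.028]
    - [0,-0.002,0.039]
    - [0.001,-0.002,0.05]
    - [0.002,-0.002,0.062]
    - [0.004,-0.002,0.073]
    - [0.006,-0.002,0.084]
    - [0.008,-0.002,0.095]
    - [0.011,-0.002,0.106]
    - [0.013,-0.002,0.116]
    - [0.017,-0.002,0.127]
    - [0.02,-0.002,0.138]
    - [0.024,-0.002,0.148]
    - [0.028,-0.002,0.159]
    - [0.032,-0.002,0.169]
    - [0.037,-0.002,0.18]
    - [0.042,-0.002,0.19]
    - [0.047,-0.002,0.2]
    - [0.053,-0.002,0.209]
  twist:
    - [0.002,0.014,-0.001]
    - [0.002,0.031,-0.001]
    - [0.002,0.048,-0.001]
    - [0.002,0.064,-0.001]
    - [0.002,0.081,-0.001]
    - [0.002,0.098,-0.001]
    - [0.002,0.114,-0.001]
    - [0.002,0.131,-0.001]
    - [0.002,0.148,-0.001]
    - [0.002,0.164,-0.001]
    - [0.002,0.181,0]
    - [0.002,0.198,0]
    - [0.002,0.214,0]
    - [0.002,0.231,0]
    - [0.002,0.237,0]
    - [0.002,0.237,0]
    - [0.002,0.237,0]
    - [0.002,0.237,0]
    - [0.002,0.237,0]
    - [0.002,0.237,0]
  jaw: [-0.74,-0.74,-0.74,-0.74,-0.74,-0.74,-0.74,-0.74,-0.74,-0.74,-0.74,-0.74,-0.74,-0.74,-0.73,-0.71,-0.69,-0.67,-0.66,-0.64]

```text
clock: 14.72
tcp_pos: [0.5404, 0.2103, 0.1248]
orientation: [-0.62, 0.706, 0.226, 0.257]
ft_force: [-0.0, 0.9, -0.5]
grip_width: 0.0156
```

```bash
python3 - <<'E'
from h import *
st()
w=capture("wrist"); a=cv2.resize(w["image"][100:360,190:450,::-1],(390,390),interpolation=cv2.INTER_CUBIC)
c=capture("scene"); b=cv2.resize(c["image"][90:290,250:450,::-1],(390,390),interpolation=cv2.INTER_CUBIC)
cv2.imwrite("pics/m12.png",np.hstack([a,b]))
a=[trajC(t) for t in np.arange(150,179,1.5)]
rows([x[0] for x in a],[x[1] for x in a])
E
```

```text
clock 14.7167
qpos [0.5442, 0.8959, 0.4497, 1.7633, -0.6424, 0.8926]
tcp_pos [0.5404, 0.2103, 0.1248]
orientation [-0.6203, 0.7058, 0.2256, 0.2571]
ft_force [-0.0219, 0.9353, -0.5266]
grip_width 0.0156
{"travel": [[0.001, -0.0, 0.01], [0.003, -0.0, 0.021], [0.006, -0.0, 0.032], [0.009, -0.0, 0.043], [0.012, -0.0, 0.054], [0.016, -0.0, 0.065], [0.019, -0.0, 0.075], [0.023, -0.0, 0.086], [0.028, -0.0, 0.096], [0.033, -0.0, 0.106], [0.038, -0.0, 0.117], [0.043, -0.0, 0.127], [0.049, -0.0, 0.137], [0.054, -0.0, 0.146], [0.061, -0.0, 0.156], [0.067, -0.0, 0.165], [0.074, -0.0, 0.175], [0.081, -0.0, 0.184], [0.088, -0.0, 0.193], [0.095, -0.0, 0.201]], "twist": [[-0.0, -0.0, -0.0], [-0.0, -0.0, -0.0], [-0.0, -0.0, -0.0], [-0.0, -0.0, -0.0], [-0.0, -0.0, -0.0], [-0.0, -0.0, -0.0], [-0.0, -0.0, -0.0], [-0.0, -0.0, -0.0], [-0.0, -0.0, -0.0], [-0.0, -0.0, -0.0], [-0.0, -0.0, -0.0], [-0.0, -0.0, -0.0], [-0.0, -0.0, -0.0], [-0.0, -0.0, -0.0], [-0.0, -0.0, -0.0], [-0.0, -0.0, -0.0], [-0.0, -0.0, -0.0], [-0.0, -0.0, -0.0], [-0.0, -0.0, -0.0], [-0.0, -0.0, -0.0]], "jaw": [-0.62, -0.6, -0.58, -0.56, -0.55, -0.53, -0.51, -0.49, -0.47, -0.45, -0.44, -0.42, -0.4, -0.38, -0.36, -0.34, -0.32, -0.31, -0.29, -0.27]}
```

View pics/m12.png

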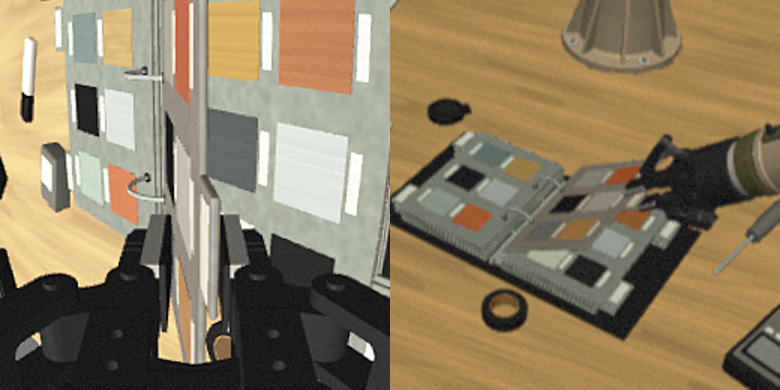

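The board is at about 148°, lying on the left (lower) finger and clear of the upper one. I'll continue to about 178.5°.

carry_out:
  travel:
    - [0.001,0,0.01]
    - [0.003,0,0.021]
    - [0.006,0,0.032]
    - [0.009,0,0.043]
    - [0.012,0,0.054]
    - [0.016,0,0.065]
    - [0.019,0,0.075]
    - [0.023,0,0.086]
    - [0.028,0,0.096]
    - [0.033,0,0.106]
    - [0.038,0,0.117]
    - [0.043,0,0.127]
    - [0.049,0,0.137]
    - [0.054,0,0.146]
    - [0.061,0,0.156]
    - [0.067,0,0.165]
    - [0.074,0,0.175]
    - [0.081,0,0.184]
    - [0.088,0,0.193]
    - [0.095,0,0.201]
  twist:
    - [0,0,0]
    - [0,0,0]
    - [0,0,0]
    - [0,0,0]
    - [0,0,0]
    - [0,0,0]
    - [0,0,0]
    - [0,0,0]
    - [0,0,0]
    - [0,0,0]
    - [0,0,0]
    - [0,0,0]
    - [0,0,0]
    - [0,0,0]
    - [0,0,0]
    - [0,0,0]
    - [0,0,0]
    - [0,0,0]
    - [0,0,0]
    - [0,0,0]
  jaw: [-0.62,-0.6,-0.58,-0.56,-0.55,-0.53,-0.51,-0.49,-0.47,-0.45,-0.44,-0.42,-0.4,-0.38,-0.36,-0.34,-0.32,-0.31,-0.29,-0.27]

```text
clock: 16.48
tcp_pos: [0.5431, 0.2327, 0.0377]
orientation: [-0.62, 0.706, 0.226, 0.257]
ft_force: [0.3, 0.6, -0.9]
grip_width: 0.0311
```

```bash
python3 - <<'E'
from h import *
st()
w=capture("wrist"); a=cv2.resize(w["image"][100:360,190:450,::-1],(390,390),interpolation=cv2.INTER_CUBIC)
c=capture("scene"); b=cv2.resize(c["image"][90:290,250:450,::-1],(390,390),interpolation=cv2.INTER_CUBIC)
cv2.imwrite("pics/m13.png",np.hstack([a,b]))
rows([pose(180,-40,e=.016,off=o,SGN=1) for o in(-.014,-.0125,-.011,-.0095)]+[pose(180,-40,e=.016-x,off=-.0095,SGN=1) for x in(.01,.02,.08)],[32]*7)
E
```

```text
clock 16.4833
qpos [0.5685, 1.0077, 0.4545, 1.6714, -0.6278, 0.9164]
tcp_pos [0.5431, 0.2327, 0.0377]
orientation [-0.6203, 0.7059, 0.2258, 0.2566]
ft_force [0.3051, 0.5562, -0.9487]
grip_width 0.0311
{"travel": [[0.006, -0.001, 0.007], [0.006, -0.001, 0.011], [0.006, -0.001, 0.015], [0.006, -0.001, 0.018], [-0.019, -0.001, 0.018], [-0.044, -0.001, 0.018], [-0.194, -0.001, 0.018]], "twist": [[0.0, -0.001, -0.001], [0.0, -0.001, -0.001], [0.0, -0.001, -0.001], [0.0, -0.001, -0.001], [0.0, -0.001, -0.001], [0.0, -0.001, -0.001], [0.0, -0.001, -0.001]], "jaw": [-0.25, -0.25, -0.25, -0.25, -0.25, -0.25, -0.25]}
```

View pics/m13.png

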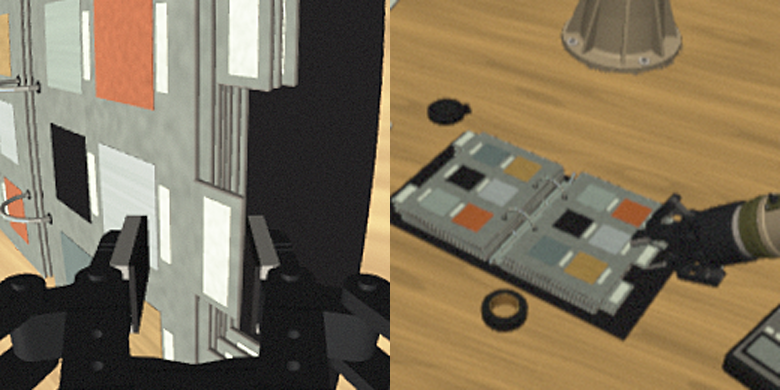

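The board is essentially flat, with its edge still touching the lower pad. I'll lower the finger a few mm off the tab, then back straight out.

carry_out:
  travel:
    - [0.003,0,0.003]
    - [0.006,0,0.007]
    - [0.006,0,0.011]
    - [0.004,0,0.015]
    - [0,0,0.017]
    - [-0.012,0,0.018]
    - [-0.03,0,0.018]
    - [-0.05,0,0.018]
    - [-0.08,0,0.016]
    - [-0.12,0,0.01]
    - [-0.18,0,0]
    - [-0.25,0,-0.01]
    - [-0.33,0,-0.02]
    - [-0.42,0,-0.03]
    - [-0.5,0,-0.05]
    - [-0.5,0,-0.05]
    - [-0.5,0,-0.05]
  twist:
    - [0,0,0]
    - [0,0,0]
    - [0,0,0]
    - [0,0,0]
    - [0,0,0]
    - [0,0,0]
    - [0,0,0]
    - [0,0,0]
    - [0,0,0]
    - [0,0,0]
    - [0,0,0]
    - [0,0,0]
    - [0,0,0]
    - [0,0,0]
    - [0,0,0]
    - [0,0,0]
    - [0,0,0]
  jaw: [-0.25,-0.25,-0.25,-0.25,-0.25,-0.25,-0.25,-0.25,-0.25,-0.25,-0.25,-0.25,-0.25,-0.25,-0.25,-0.25,-0.25]

```text
clock: 18.0
tcp_pos: [0.5313, 0.3501, 0.1854]
orientation: [-0.625, 0.704, 0.223, 0.254]
ft_force: [-0.6, 0.6, 0.1]
grip_width: 0.0321
```

```bash
python3 - <<'E'
from h import *
st()
c=capture("scene"); b=cv2.resize(c["image"][90:310,200:500,::-1],(600,440),interpolation=cv2.INTER_CUBIC)
cv2.imwrite("pics/s14.png",b)
c=capture("top"); b=cv2.resize(c["image"][120:290,140:470,::-1],(792,408),interpolation=cv2.INTER_CUBIC)
cv2.imwrite("pics/t14.png",b)
E
```

```text
clock 18.0
qpos [0.7048, 1.2242, 1.2648, 2.338, -0.5525, 1.0421]
tcp_pos [0.5313, 0.3501, 0.1854]
orientation [-0.6245, 0.7041, 0.2229, 0.2541]
ft_force [-0.5758, 0.6131, 0.11]
grip_width 0.0321
```

View pics/s14.png

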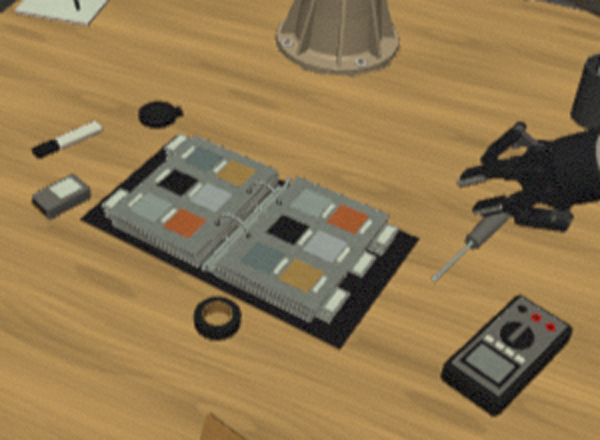

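View pics/t14.png

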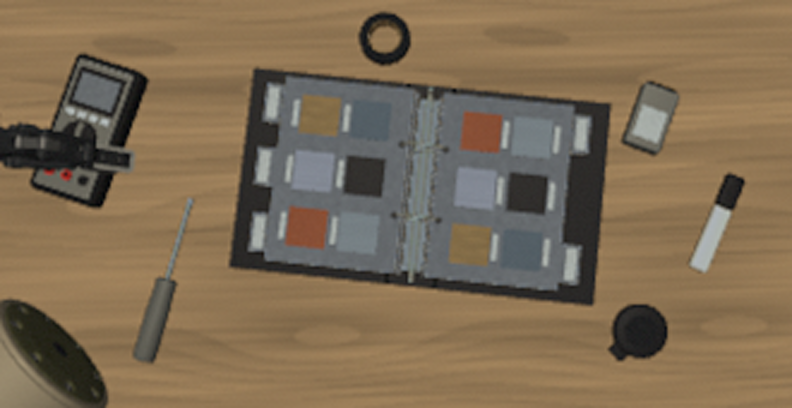

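The board lies flat on the left pile with its tab in place, and the other objects look unmoved. Joints 3 and 4 ended right at their range ends, so I'll back off into mid-range, clear of everything.

```bash
python3 - <<'E'
from h import *
s=readout.read_state(); F=fitfk(); p=np.array(s["tcp_pos"]); o=R.from_quat(s["orientation"])
for t in([.1,0,-.2],[.05,0,-.3],[.1,0,-.3]):
    P=p+o.apply(np.array(t)*.4); print(P,ik(P,o,s["qpos"],F))
E
```

```text
[0.5221 0.2675 0.2218] (array([ 0.6273,  0.9246,  0.7311,  2.0668, -0.6013,  0.9742]), np.float64(5.418762771824959e-09))
[0.5207 0.2576 0.2654] (array([ 0.6174,  0.8966,  0.7819,  2.1404, -0.6076,  0.9649]), np.float64(4.92249019323765e-09))
[0.5188 0.2423 0.2527] (array([ 0.6015,  0.8598,  0.6806,  2.0672, -0.6176,  0.9498]), np.float64(1.8837431614571187e-10))
```

carry_out:
  travel:
    - [0.03,0,-0.06]
    - [0.05,0,-0.12]
    - [0.08,0,-0.18]
    - [0.1,0,-0.2]
    - [0.1,0,-0.2]
    - [0.1,0,-0.2]
    - [0.1,0,-0.2]
    - [0.1,0,-0.2]
  twist:
    - [0,0,0]
    - [0,0,0]
    - [0,0,0]
    - [0,0,0]
    - [0,0,0]
    - [0,0,0]
    - [0,0,0]
    - [0,0,0]
  jaw: [-0.25,-0.25,-0.25,-0.25,-0.25,-0.25,-0.25,-0.25]

```text
clock: 18.77
tcp_pos: [0.5223, 0.2681, 0.2211]
orientation: [-0.624, 0.705, 0.223, 0.254]
ft_force: [0.5, 0.4, 0.5]
grip_width: 0.032
```

```bash
python3 - <<'E'
from h import *
st()
c=capture("scene"); b=cv2.resize(c["image"][130:270,240:420,::-1],(720,560),interpolation=cv2.INTER_CUBIC)
for x in(.022,-.022):
    u=proj(c,AX+YB*.187+XB*x)[0]; v=(u-[240,130])*4; print(v); cv2.circle(b,tuple(int(k) for k in v),4,(0,0,255),1)
cv2.imwrite("pics/s15.png",b)
E
```

```text
clock 18.7667
qpos [0.6277, 0.9268, 0.7335, 2.0675, -0.6011, 0.9743]
tcp_pos [0.5223, 0.2681, 0.2211]
orientation [-0.6237, 0.7049, 0.2226, 0.2542]
ft_force [0.5444, 0.3641, 0.5229]
grip_width 0.032
[561.1876 392.3508]
[591.9378 351.8068]
```

View pics/s15.png

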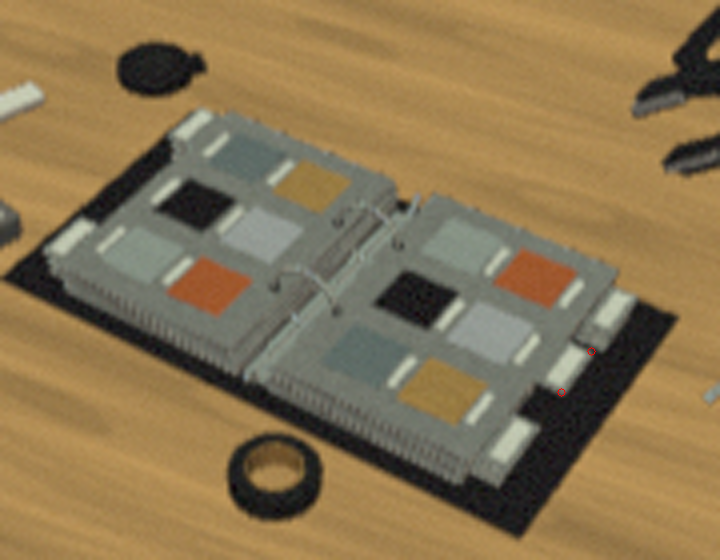

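The outer corners of the flat tab fall on their predicted pixels, (561,392) and (592,352). The board is flat and the arm is clear, so I'm handing in.

```bash
python3 - <<'E'
from cell import arm
print(arm.job_done())
E
```

```text
the job is handed in; nothing more can be done
None
```

The top board is now lying flat on the left-hand pile, and I handed the job in at about 18.9 s of the 59 s allowed.

**What I did:**
- I lifted the middle tab with the lower fingertip, keeping the jaw open around it so the board was never pinched, and pushed the board up to about 90°.
- It stood there by itself while I withdrew and turned the tool half a turn, because joint 6 would otherwise have run out of range.
- I then straddled the tab again with about 8 mm of slack. The right finger pushed it past upright, and the left finger carried it down at about 18°/s. I then lowered that finger off the tab and backed out.

**Last checks:**
- **Board:** in the last scene picture the outer corners of the tab fall on the pixels predicted for a flat board.
- **Other objects:** the meter, screwdriver, tape roll, cap, battery and highlighter look unmoved. This is by eye; I did not measure them again.
- **Forces:** the wrist force read about 2 N or less every time I looked, with the arm clear of everything at the end.

**One doubt:** on backing out, joint 3 read 1.2648 rad against a listed limit of 1.26. Joint 4 read 2.338 against 2.34. I moved straight back to mid-range, but I can't tell whether the 1.2648 reading counts as passing the limit.

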